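# Dress a clamped brass plate's edge with a bench file

## Task

Dress the top edge of the brass plate in the bench clamp with the steel file in its wooden holder: at least two forward strokes, pointed toe leading, straight across the middle of the edge, each about 80 mm long with the file's middle passing the edge half-way, lifting the file clear for each return. Press lightly: the sprung jaws should give a little but never bottom out. Then set the file down (do not drop it) flat on the bench where it lay and let go, leaving the leather-soled strop block alone.

Things in the scene. Friction and masses are not known exactly. Their poses are not given: they have to be found in the camera images.
- file_grip (a point): File (all in mm): pale wooden holder 110 x 24 x 50 high on a flat steel blade 26 wide, 5 thick. Point: middle of the holder, 30 above the toothed underside; grasp it here from above across the 24 mm, fingers above the blade. x: forward to the pointed toe; blade reaches 117 ahead of the point (tapering from 80), 85 behind; horn (20 wide, top 66 above underside) 44 behind. y left, z up. 0.35 kg.
- edge (a point): Middle of the top edge of the brass plate (mm: 8 thick, 70 long, 37 proud of the jaws), level, 114 above the bench at rest; goes down with the jaws. x: across the edge, the line of the strokes (like the file's x, within 25 degrees of straight away from the robot at the start); y: along the edge; z up. Green clamp base fixed, 130 (x) by 120 (y).
- cushion (a joint): How far the sprung jaws with the plate are pressed down, m: 0 at rest, 0.012 hard bottom. They start to give at 1 N, then 1 mm per 0.8 N (about 4 N at 4 mm, 10 N at the bottom). Over 1.2 mm counts as pressing, over 11.5 mm as bottomed; 4 to 5 mm is a good light stroke.
- strop_mid (a point): Strop block, to be left alone: plain pale wooden block 150 (x) x 40 x 28 mm high with a 6 mm reddish leather sole, no steel blade. Point: its centre, 14 mm above the bench. It and the file lie on the two sides of the clamp, either way round.
Things that resemble listed ones, but are neither listed nor needed, are in the scene too. Leave any pink or turquoise look-alike of the part that bears file_grip alone.

How it is judged:
By the outcome, as a careful person would: the job done as asked, in the order asked, and still so for the second after the job is handed in, with the robot touching nothing.
It also fails if it takes over 54 s, if anything falls off the work surface, if the arm or the gripper's body presses on something with over 40 N, if the wrist force passes 120 N, or if a joint passes its speed limit or range.

## Robot

A 6-joint arm with a two-finger parallel gripper is mounted at the origin on the work surface. World frame = base frame: x ahead of the robot, y to its left, z up, the work surface at z = 0. Lengths are in mm, angles in rad, forces in N, time in s.
With the tool pointing down it reaches from about 350 to 775 mm from the base axis. Payload 7.3 kg.
Tool frame: the origin (TCP) lies at the very end of the fingers, on their centre line; the grasp point (between the pads) lies 19 mm behind it; z points along the fingers, y is the line along which they close (so a half turn about z gives the same grasp; the last joint's range is limited). The gripper opens to 92 mm and grips with 3 to 60 N. Pads are 19 mm wide; open, the fingers measure 130 mm over their backs; the gripper's body (75 mm by 190 mm) begins 47 mm behind the grasp point.
Start: joints at [-1.45, 0.342, 1.524, -0, 1.275, -0.146], TCP at [138.436, -506.439, 226.741] pointing down, gripper open.
Joint ranges: [-2.53, 2.53], [-0.77, 2.02], [0.04, 2.7], [-1, 4.14], [0.28, 2.66], [-3.11, 3.11]. Speed limits (rad/s): [2.57, 2.57, 3.14, 3.14, 3.14, 3.14].

## Interface

Orientations are given as [roll, pitch, yaw] about the fixed x, y, z axes, in that order (R = Rz(yaw) Ry(pitch) Rx(roll)).
In Python, from plant import * gives the robot as it stands.
- The arm moves only by the tool arm_command, never from a script. Its arguments are lists of equal length, an entry for each row: "gripper": the finger opening in mm, from 0 to 91.8; "dp": the shift along the tool's x, y, z in units of 25 mm (1.0 is 25 mm), a list of three; "twist": the turn about the tool's z in units of 5 degrees (1.0 is 5 degrees). A call has exactly 5 rows; each row shifts and turns the commanded pose from where the row before left it, along the tool's axes as they then stand; what a row does not reach is not made up. A row lasts 1/8 s, in which the tool goes at most 62.5 mm and 10.7 degrees, less where a joint would pass 70% of its speed; a pose out of reach is approached as far as the arm can. A call is refused whole if a number of a shift passes 1 or a number of a turn 1, either way. A call with a gripper value outside its range is refused whole. The fingers move at their own pace and stop on an object; the grip force is fixed at half the most. Time passes only in rows, so rows that do not move let the fingers close, or fill a call up. It gives the time, the measured TCP pose, the force, the opening and the grip force at its end, in the units of the state.
- get_obs(): the state, without advancing time (a new reading comes with each control period).
- capture(name): name is "scene" or "top" or "wrist"; returns the picture (400x640x3 uint8, red, green, blue); there is no depth.
- get_calibration(name): a dict with "mtx" (3x3 intrinsics, pixels), "position" and "attitude" of the camera in the world; the wrist camera has in their place "mount" (4x4, takes a point from camera to tool coordinates, whose origin is the TCP and whose axes are the flange's). Camera axes: x right, y down, z forward; pixel columns grow to the right and rows downward; lengths in mm; the calibration is good to about 2 mm. A picture is of the moment at which its call begins: read the wrist's pose just before it. get_calibration takes no time and is no camera call.
- close_job(): hands the job in; it is judged then, once.
The state is a dict: "time": time; "joint_positions": joint angles; "dq": joint speeds; "tau": joint torques, N m; "tool_pos": TCP position; "tcp_rot": TCP orientation; "contact_force": force on the tool from outside, world axes, zero at the start; "moment": the same for the moment, N m; "grip_width": finger opening in mm; "finger_force": force on a finger pad.
Only numpy, scipy, OpenCV 4.12 (cv2) and the standard library are available. Lean on these libraries where they do the work, as an engineer would, in place of code of your own. Each camera call takes 0.05 s, during which the arm holds its last target. There are 200 camera calls.

## Working session

There is one attempt and no reset: what is moved stays moved. The work goes in short steps, Python scripts to look and compute and a tool call to move; the robot and the scene stay as the last step left them, time stands still between calls to the robot, and variables do not carry over. Pictures are saved under pics/ and viewed, at most 10 in all, crops included, and the job is handed in when it is done.

Besides the shell and the picture viewer there is one more tool, called in YAML: its name, and indented under it one key for each argument. arm_command: Moves the arm, as the interface text tells. Its arguments: {"type":"object","properties":{"gripper":{"type":"array"},"dp":{"type":"array"},"twist":{"type":"array"}},"required":["gripper","dp","twist"]}

```bash
mkdir -p pics; ls
python3 - <<'E'
from plant import *
import cv2
o=get_obs();print(o)
for n in("scene","top","wrist"):
    print(n,get_calibration(n))
a=capture("top");b=capture("scene")
cv2.imwrite("pics/top.png",a[:,:,::-1]);cv2.imwrite("pics/scene.png",b[:,:,::-1])
E
```

```text
pics
{'time': 0.0, 'joint_positions': array([-1.45000599e+00,  3.42726385e-01,  1.52503132e+00, -2.39143511e-05,
        1.27543886e+00, -1.46003654e-01]), 'dq': array([-0.00166652, -0.00250393,  0.00059563,  0.00112215, -0.00248785,
       -0.00113355]), 'tau': array([ 1.94238901e-04, -4.31236589e+01, -2.44219226e+01,  7.18345447e-02,
        5.58101234e-02, -1.35846203e-04]), 'tool_pos': array([ 138.3715151 , -505.99322609,  226.03809616]), 'tcp_rot': array([-3.14000248e+00, -2.10721286e-04,  2.66800806e-01]), 'contact_force': array([-0.47203689, -0.49939114,  0.7432628 ]), 'moment': array([ 0.07057288,  0.01638048, -0.02874568]), 'finger_force': 0.0, 'grip_width': 91.94236967713677}
scene {'mtx': array([[373.21907046,   0.        , 313.54563071],
       [  0.        , 373.21907046, 204.15039501],
       [  0.        ,   0.        ,   1.        ]]), 'position': array([1107.10493838,  133.56827369,  822.44835986]), 'attitude': array([-2.489399  ,  0.00807216,  1.76329917])}
top {'mtx': array([[519.15956197,   0.        , 329.69894779],
       [  0.        , 519.15956197, 195.483029  ],
       [  0.        ,   0.        ,   1.        ]]), 'position': array([ 447.19483212,  -12.39637954, 1145.97653316]), 'attitude': array([-3.05562896e+00,  2.35282072e-04, -1.57766678e+00])}
wrist {'mtx': array([[343.38264651,   0.        , 316.67854041],
       [  0.        , 343.38264651, 196.96279602],
       [  0.        ,   0.        ,   1.        ]]), 'mount': array([[ 1.40796290e-04, -9.65236307e-01, -2.61378752e-01,
         7.01412822e+01],
       [ 9.99999947e-01,  2.12393118e-04, -2.45671331e-04,
         7.01803267e-01],
       [ 2.92645937e-04, -2.61378703e-01,  9.65236286e-01,
        -1.57845572e+02],
       [ 0.00000000e+00,  0.00000000e+00,  0.00000000e+00,
         1.00000000e+00]])}
```

View pics/top.png

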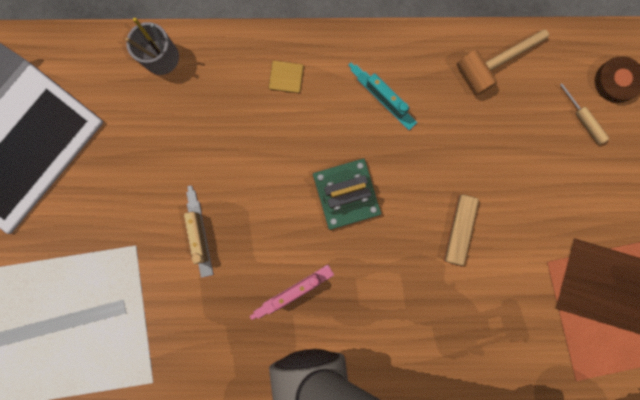

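View pics/scene.png

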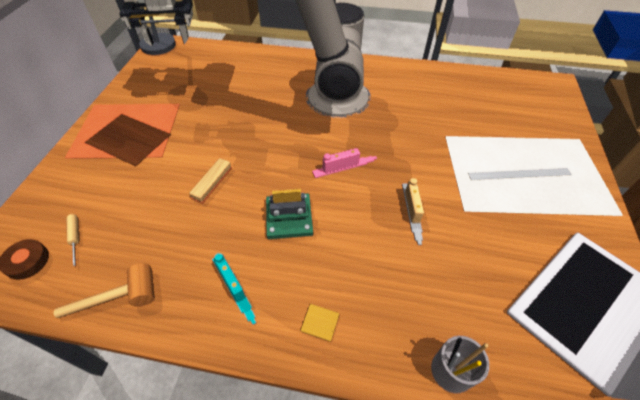

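The top view shows the file at (197,232), toe at (192,187) pointing away from the robot. The clamp with the brass strip is at (348,190), the strop at (463,230), and the pink and turquoise look-alikes at (292,292) and (382,97). Next I'll make rough measurements.

```bash
cat > h.py <<'E'
from plant import *
import numpy as np, cv2
from scipy.spatial.transform import Rotation as R
def cam(n,o=None):
    c=get_calibration(n)
    if n!="wrist": return c["mtx"],R.from_euler('xyz',c["attitude"]).as_matrix(),c["position"]
    Rt=R.from_euler('xyz',o["tcp_rot"]).as_matrix();M=c["mount"]
    return c["mtx"],Rt@M[:3,:3],Rt@M[:3,3]+o["tool_pos"]
def ray(cm,uv,z):
    K,Rc,p=cm;uv=np.atleast_2d(uv).astype(float)
    d=np.c_[uv,np.ones(len(uv))]@np.linalg.inv(K).T@Rc.T
    return p+d*((z-p[2])/d[:,2])[:,None]
def proj(cm,X):
    K,Rc,p=cm;q=(np.atleast_2d(X)-p)@Rc@K.T
    return q[:,:2]/q[:,2:]
def blob(m,box):
    u0,v0,u1,v1=box;s=np.zeros(m.shape,np.uint8);s[v0:v1,u0:u1]=m[v0:v1,u0:u1]
    s=cv2.morphologyEx(s,cv2.MORPH_OPEN,np.ones((2,2),np.uint8))
    n,l,st,ce=cv2.connectedComponentsWithStats(s)
    if n<2:return None
    v,u=np.nonzero(l==1+st[1:,4].argmax());return np.c_[u,v]
def axis(P):
    c=cv2.minAreaRect(P[:,:2].astype(np.float32));b=cv2.boxPoints(c)
    e=[b[1]-b[0],b[2]-b[1]];e=max(e,key=np.linalg.norm)
    return np.array(c[0]),c[1],np.degrees(np.arctan2(e[1],e[0]))
E
python3 - <<'E'
from h import *
a=cv2.imread("pics/top.png");hsv=cv2.cvtColor(a,cv2.COLOR_BGR2HSV)
for uv in[(194,235),(206,270),(193,195),(348,190),(345,175),(463,230),(150,230)]:print(uv,hsv[uv[1],uv[0]])
cm=cam("top")
for n,uv,z in[("toe",(192,187),2),("tail",(208,275),2),("holder",(194,237),55),("edge",(349,189),114),("strop",(463,230),28)]:
    print(n,ray(cm,uv,z).round(0))
E
```

```text
(194, 235) [ 18 108 205]
(206, 270) [  8   7 155]
(193, 195) [  0   5 168]
(348, 190) [ 19 159 164]
(345, 175) [67 77 86]
(463, 230) [ 16 116 189]
(150, 230) [ 13 149 173]
toe [[567. 292.   2.]]
tail [[373. 254.   2.]]
holder [[456. 272.  55.]]
edge [[549. -51. 114.]]
strop [[ 467. -299.   28.]]
```

arm_command:
  gripper: [91,91,91,91,91]
  dp:
    - [0.87,-0.75,0]
    - [0.87,-0.75,0]
    - [0.87,-0.75,0]
    - [0.87,-0.75,0]
    - [0.87,-0.75,0]
  twist: [0.8,0,0,0,0]

```text
time: 0.72
tool_pos: [225.5, -391.0, 226.4]
tcp_rot: [-3.141, 0.0, 0.197]
contact_force: [0.0, -0.5, -0.7]
grip_width: 91.4
finger_force: 0.0
```

arm_command:
  gripper: [91,91,91,91,91]
  dp:
    - [0.87,-0.75,0]
    - [0.87,-0.75,0]
    - [0.87,-0.75,0]
    - [0.87,-0.75,0]
    - [0.87,-0.75,0]
  twist: [0,0,0,0,0]

```text
time: 1.35
tool_pos: [313.8, -277.9, 226.5]
tcp_rot: [-3.141, 0.0, 0.197]
contact_force: [-0.6, -0.3, -0.3]
grip_width: 91.0
finger_force: 0.0
```

arm_command:
  gripper: [91,91,91,91,91]
  dp:
    - [0.87,-0.75,0]
    - [0.87,-0.75,0]
    - [0.87,-0.75,0]
    - [0.87,-0.75,0]
    - [0.87,-0.75,0]
  twist: [0,0,0,0,0]

```text
time: 1.98
tool_pos: [402.0, -164.7, 226.5]
tcp_rot: [-3.141, 0.0, 0.197]
contact_force: [0.3, 0.1, -0.1]
grip_width: 91.2
finger_force: 0.0
```

arm_command:
  gripper: [91,91,91,91,91]
  dp:
    - [0.87,-0.75,0]
    - [0.87,-0.75,0]
    - [0.87,-0.75,0]
    - [0.5,-0.5,0]
    - [0,0,0]
  twist: [0,0,0,0,0]

```text
time: 2.6
tool_pos: [464.6, -82.4, 226.4]
tcp_rot: [-3.141, 0.001, 0.199]
contact_force: [-0.0, 1.0, -0.2]
grip_width: 91.2
finger_force: 0.0
```

Run:
```python
from h import *
o=get_obs();im=capture("wrist");np.savez("w1.npz",o["tool_pos"],o["tcp_rot"])
cv2.imwrite("pics/w1.png",im[:,:,::-1]);print(o["time"],o["tool_pos"],o["tcp_rot"],o["contact_force"],np.abs(o["dq"]).max())
```

```text
2.6 [464.57745973 -82.35454827 226.40271624] [-3.14144487e+00  6.64856133e-04  1.98758713e-01] [-0.02041509  1.00164044 -0.23563929] 0.030748897347018165
```

View pics/w1.png

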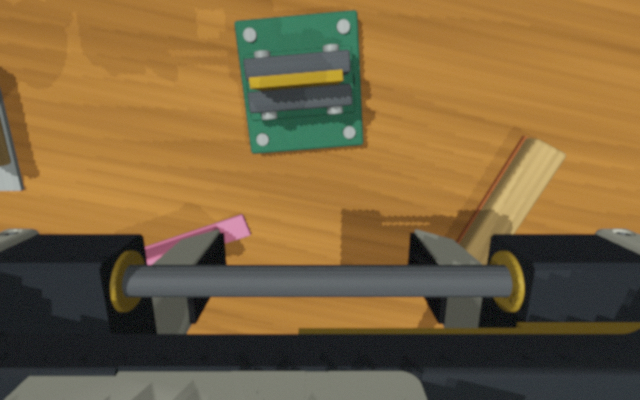

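The wrist view shows the clamp well: the brass edge runs from (250,82) to (343,75), between the dark jaws on the green base.

Run:
```python
from h import *
d=np.load("w1.npz");o={"tool_pos":d["arr_0"],"tcp_rot":d["arr_1"]};cm=cam("wrist",o)
h=cv2.cvtColor(cv2.imread("pics/w1.png"),cv2.COLOR_BGR2HSV)
m=((h[...,0]>15)&(h[...,0]<32)&(h[...,1]>160)&(h[...,2]>110)).astype(np.uint8)
P=blob(m,(240,55,360,100));print(len(P),P.min(0),P.max(0));print(axis(ray(cm,P,114)))
g=((h[...,0]>60)&(h[...,0]<95)&(h[...,1]>80)).astype(np.uint8)
P=blob(g,(220,0,380,170));q=axis(P);print(q);W=ray(cm,P,20);print(axis(W))
t=cv2.cvtColor(cv2.imread("pics/top.png"),cv2.COLOR_BGR2HSV);ct=cam("top")
m=((t[...,0]>15)&(t[...,0]<32)&(t[...,1]>140)&(t[...,2]>110)).astype(np.uint8)
P=blob(m,(325,175,372,205));print(len(P),axis(ray(ct,P,114)))
# file
m=((t[...,1]<30)&(t[...,2]>110)).astype(np.uint8);m[:, :180]=0;m[:,220:]=0
v,u=np.nonzero(m[180:285]);P=np.c_[u,v+180];print(len(P),axis(ray(ct,P,5)))
m=((t[...,0]>13)&(t[...,0]<26)&(t[...,2]>185)&(t[...,1]<135)).astype(np.uint8)
P=blob(m,(180,200,212,275));print(len(P),axis(ray(ct,P,50)))
```

```text
1014 [251  72] [343  89]
(array([547.22436523, -51.22429657]), (7.971525192260742, 69.28482818603516), np.float32(-74.193726))
(array([301.78619385,  82.93448639]), (133.2049560546875, 120.83116912841797), np.float32(85.23637))
(array([547.42749023, -51.32711792]), (127.7204818725586, 117.51323699951172), np.float32(16.077755))
131 (array([545.85791016, -51.40114594]), (7.803114414215088, 67.59581756591797), np.float32(-73.95465))
313 (array([470.45825195, 275.8243103 ]), (197.00030517578125, 24.510812759399414), np.float32(12.0037775))
358 (array([454.19689941, 273.59283447]), (102.87479400634766, 18.076982498168945), np.float32(11.458494))
```

arm_command:
  gripper: [91,91,91,91,91]
  dp:
    - [-0.1,-1,0]
    - [-0.1,-1,0]
    - [-0.1,-1,0]
    - [-0.1,-1,0]
    - [-0.1,-1,0]
  twist: [0,0,0,0,0]

```text
time: 3.28
tool_pos: [427.1, 36.9, 226.7]
tcp_rot: [3.141, 0.0, 0.196]
contact_force: [-0.0, -0.5, -0.4]
grip_width: 91.0
finger_force: 0.0
```

arm_command:
  gripper: [91,91,91,91,91]
  dp:
    - [-0.1,-1,0]
    - [-0.1,-1,0]
    - [-0.1,-1,0]
    - [-0.1,-1,0]
    - [-0.1,-1,0]
  twist: [0,0,0,0,0]

```text
time: 3.9
tool_pos: [390.7, 157.0, 226.7]
tcp_rot: [3.141, 0.0, 0.196]
contact_force: [0.2, -0.6, -0.2]
grip_width: 90.8
finger_force: 0.0
```

arm_command:
  gripper: [91,91,91,91,91]
  dp:
    - [0,-1,0]
    - [0,-1,0]
    - [0,-1,0]
    - [0,-0.8,0]
    - [0,0,0]
  twist: [0,0,0,0,0]

```text
time: 4.53
tool_pos: [372.3, 250.3, 226.6]
tcp_rot: [3.141, 0.0, 0.198]
contact_force: [1.0, 0.1, -0.7]
grip_width: 91.1
finger_force: 0.0
```

Run:
```python
from h import *
o=get_obs();im=capture("wrist");np.savez("w2.npz",o["tool_pos"],o["tcp_rot"])
cv2.imwrite("pics/w2.png",im[:,:,::-1]);print(o["time"],o["tool_pos"],o["tcp_rot"])
```

```text
4.525 [372.34776055 250.28555575 226.61263734] [3.14115793e+00 1.90314113e-04 1.97929647e-01]
```

View pics/w2.png

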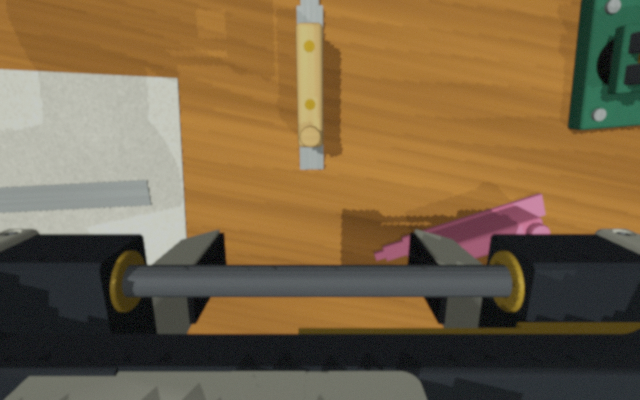

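The file's holder runs from about (311,22) to (311,145), and the blade tail ends at (312,169). It is almost in line with the tool.

Run:
```python
from h import *
d=np.load("w2.npz");o={"tool_pos":d["arr_0"],"tcp_rot":d["arr_1"]};cm=cam("wrist",o)
h=cv2.cvtColor(cv2.imread("pics/w2.png"),cv2.COLOR_BGR2HSV)
m=((h[...,0]>15)&(h[...,0]<28)&(h[...,1]<130)&(h[...,2]>150)).astype(np.uint8)
P=blob(m,(285,10,340,165));print(len(P),P.min(0),P.max(0))
Pu=P[(P[:,1]<115)];print("holder top",axis(ray(cm,Pu,50)))
s=((h[...,1]<45)&(h[...,2]>110)).astype(np.uint8)
B=blob(s,(285,146,340,185));print(len(B),B.min(0),B.max(0))
W=ray(cm,B,5);print("tail rect",axis(W))
for y in (27,50,80,100):
    r=P[P[:,1]==y];print(y,r[:,0].min(),r[:,0].max(),ray(cm,[(r[:,0].min()+r[:,0].max())/2,y],50).round(1))
print("front top edge",ray(cm,[311,P[:,1].min()-.5],50),"tail end",ray(cm,[312,B[:,1].max()],5))
f=np.array([np.cos(.204),np.sin(.204)])
print("mid from front",ray(cm,[311,P[:,1].min()-.5],50)[0,:2]-55*f,"from tail",ray(cm,[312,B[:,1].max()],5)[0,:2]+85*f)
```

```text
2811 [297  23] [322 149]
holder top (array([469.50378418, 275.62826538]), (78.60407257080078, 22.605220794677734), np.float32(11.580927))
509 [301 147] [324 169]
tail rect (array([383.44644165, 256.572052  ]), (24.56391143798828, 25.7372989654541), np.float32(-78.65268))
27 297 321 [[504.7 283.1  50. ]]
50 297 321 [[486.1 279.5  50. ]]
80 298 322 [[461.  273.7  50. ]]
100 299 322 [[443.7 269.8  50. ]]
front top edge [[508.6629102  282.07473188  50.        ]] tail end [[371.29438624 254.70511359   5.        ]]
mid from front [454.80338679 270.93239203] from tail [454.53183152 271.92509336]
```

arm_command:
  gripper: [91,91,91,91,91]
  dp:
    - [0.85,-0.05,0]
    - [0.85,-0.05,0.3]
    - [0.85,-0.05,1]
    - [0.85,-0.05,1]
    - [0,0,1]
  twist: [-0.07,0,0,0,0]

```text
time: 5.2
tool_pos: [456.4, 271.0, 143.2]
tcp_rot: [3.141, -0.001, 0.201]
contact_force: [-1.3, -0.0, 0.3]
grip_width: 91.1
finger_force: 0.0
```

arm_command:
  gripper: [80,70,60,60,60]
  dp:
    - [0,0,1]
    - [0,0,1]
    - [0,0,0.8]
    - [0,0,0]
    - [0,0,0]
  twist: [0,0,0,0,0]

```text
time: 5.82
tool_pos: [455.5, 271.8, 75.0]
tcp_rot: [3.142, -0.001, 0.202]
contact_force: [0.9, -0.3, 0.2]
grip_width: 59.9
finger_force: 0.0
```

arm_command:
  gripper: [60,60,60,60,60]
  dp:
    - [-0.03,0,1]
    - [0,0,1]
    - [0,0,0.4]
    - [0,0,0.14]
    - [0,0,0]
  twist: [0,0,0,0,0]

```text
time: 6.45
tool_pos: [454.5, 272.4, 11.4]
tcp_rot: [-3.141, -0.001, 0.203]
contact_force: [0.3, -0.9, -0.5]
grip_width: 60.4
finger_force: 0.0
```

arm_command:
  gripper: [45,32,15,15,15]
  dp:
    - [0,0,0]
    - [0,0,0]
    - [0,0,0]
    - [0,0,0]
    - [0,0,0]
  twist: [0,0,0,0,0]

```text
time: 7.08
tool_pos: [454.1, 272.4, 10.8]
tcp_rot: [-3.141, -0.0, 0.203]
contact_force: [-0.4, 1.0, 2.1]
grip_width: 23.8
finger_force: 30.0
```

Run:
```python
from h import *
o=get_obs();print({k:np.round(v,4) for k,v in o.items()})
```

```text
{'time': np.float64(7.075), 'joint_positions': array([3.9550e-01, 6.2050e-01, 1.7554e+00, 1.0000e-04, 7.6550e-01,
       1.7631e+00]), 'dq': array([ 0.0017, -0.0009, -0.002 , -0.0003,  0.0005,  0.0008]), 'tau': array([-4.64500e-01, -4.78623e+01, -1.58934e+01, -1.53700e-01,
       -1.01800e-01,  3.90000e-03]), 'tool_pos': array([454.0697, 272.3852,  10.7937]), 'tcp_rot': array([-3.1415e+00, -2.0000e-04,  2.0310e-01]), 'contact_force': array([-0.3565,  1.0328,  2.0834]), 'moment': array([0.1378, 0.0494, 0.0242]), 'finger_force': np.float64(29.9953), 'grip_width': np.float64(23.8009)}
```

arm_command:
  gripper: [15,15,15,15,15]
  dp:
    - [0,0,-0.4]
    - [0,0,-0.8]
    - [0,0,-1]
    - [0,0,-1]
    - [0,0,-1]
  twist: [0,0,0,0,0]

```text
time: 7.7
tool_pos: [453.6, 272.0, 116.7]
tcp_rot: [3.141, 0.001, 0.203]
contact_force: [0.3, 0.5, -4.2]
grip_width: 24.4
finger_force: 30.0
```

arm_command:
  gripper: [15,15,15,15,15]
  dp:
    - [0,0,-1]
    - [0,0,-0.6]
    - [0,0,0]
    - [0,0.4,0]
    - [0,0.8,0]
  twist: [0,-0.43,-0.43,0,0]

```text
time: 8.32
tool_pos: [461.9, 242.8, 155.5]
tcp_rot: [3.141, 0.001, 0.278]
contact_force: [0.3, -1.4, -3.3]
grip_width: 23.7
finger_force: 30.0
```

arm_command:
  gripper: [15,15,15,15,15]
  dp:
    - [-0.1,1,0]
    - [-0.1,1,0]
    - [-0.1,1,0]
    - [-0.2,1,0]
    - [-0.2,1,0]
  twist: [0,0,0,0,0]

```text
time: 8.95
tool_pos: [479.4, 116.9, 155.4]
tcp_rot: [3.141, 0.001, 0.277]
contact_force: [0.4, -0.9, -2.9]
grip_width: 23.9
finger_force: 30.0
```

arm_command:
  gripper: [15,15,15,15,15]
  dp:
    - [-0.2,1,0]
    - [-0.2,1,0]
    - [-0.2,1,0]
    - [-0.2,0.9,0]
    - [0,0.4,0]
  twist: [0,0,0,0,0]

```text
time: 9.57
tool_pos: [489.6, 8.1, 155.5]
tcp_rot: [-3.142, 0.001, 0.276]
contact_force: [0.5, -0.0, -3.9]
grip_width: 23.9
finger_force: 30.0
```

```bash
cat > rel.py <<'E'
from h import *
o=get_obs();y=np.radians(15.9);c,s=np.cos(y),np.sin(y)
d=o["tool_pos"][:2]-[547.2,-51.2]
print(o["time"],"along %.1f left %.1f under_z %.1f yaw %.2f"%(d@[c,s],d@[-s,c],o["tool_pos"][2]-11,np.degrees(o["tcp_rot"][2])),o["contact_force"].round(2),o["moment"].round(2))
E
python3 rel.py; python3 -c "
from h import *
cv2.imwrite('pics/s2.png',cv2.resize(capture('scene')[120:260,200:360,::-1],(800,600)[:1]*1+(700,))) if 0 else cv2.imwrite('pics/s2.png',cv2.resize(capture('scene')[90:250,200:400,::-1],None,fx=3.5,fy=3.5))"
```

```text
9.575 along -39.1 left 72.8 under_z 144.5 yaw 15.79 [ 0.48 -0.01 -3.89] [-0.01 -0.02  0.03]
```

View pics/s2.png

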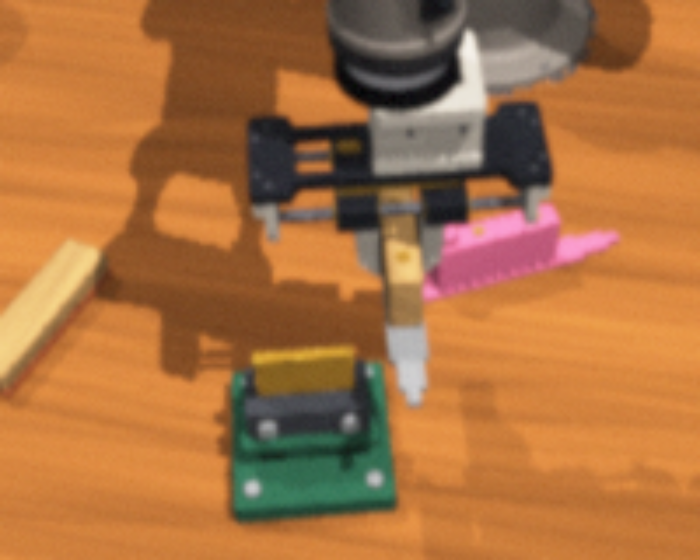

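The file is held level in the gripper, left of the clamp, with its toe at about (415,395) in the crop. Next I'll shift it right to the stroke line and lower it.

arm_command:
  gripper: [15,15,15,15,15]
  dp:
    - [0,0.9,0]
    - [0,1,0]
    - [0,0.8,0]
    - [0,0.21,0]
    - [0,0,0]
  twist: [0,0,0,0,0]

```text
time: 10.25
tool_pos: [509.8, -60.2, 155.5]
tcp_rot: [-3.141, 0.0, 0.278]
contact_force: [0.1, 0.8, -2.7]
grip_width: 23.9
finger_force: 30.0
```

```bash
python3 rel.py
```

```text
10.25 along -38.4 left 1.6 under_z 144.5 yaw 15.91 [ 0.08  0.83 -2.74] [-0.05  0.03 -0.04]
```

arm_command:
  gripper: [15,15,15,15,15]
  dp:
    - [-0.1,0.04,0.5]
    - [0,0,0.5]
    - [0,0,0.12]
    - [0,0,0]
    - [0,0,0]
  twist: [0,0,0,0,0]

```text
time: 10.88
tool_pos: [508.1, -62.1, 127.9]
tcp_rot: [3.141, -0.001, 0.278]
contact_force: [0.3, -0.0, -3.1]
grip_width: 23.7
finger_force: 30.0
```

```bash
python3 rel.py
```

```text
10.875 along -40.5 left 0.2 under_z 116.9 yaw 15.94 [ 0.26 -0.04 -3.09] [0.01 0.01 0.04]
```

arm_command:
  gripper: [15,15,15,15,15]
  dp:
    - [0,0,0.1]
    - [0,0,0.1]
    - [0,0,0]
    - [0,0,0]
    - [0,0,0]
  twist: [0,0,0,0,0]

```text
time: 11.5
tool_pos: [508.1, -62.2, 122.9]
tcp_rot: [3.141, -0.001, 0.278]
contact_force: [0.4, -0.6, -0.3]
grip_width: 23.8
finger_force: 30.0
```

```bash
python3 rel.py
```

```text
11.5 along -40.6 left 0.2 under_z 111.9 yaw 15.93 [ 0.43 -0.61 -0.26] [ 0.01 -0.17  0.  ]
```

arm_command:
  gripper: [15,15,15,15,15]
  dp:
    - [0,0,0.09]
    - [0,0,0]
    - [0.2,0,0]
    - [0.4,0,0]
    - [0.4,0,0]
  twist: [0,0,0,0,0]

```text
time: 12.12
tool_pos: [532.5, -55.0, 120.4]
tcp_rot: [3.142, 0.0, 0.278]
contact_force: [-1.9, -1.5, 1.2]
grip_width: 24.0
finger_force: 30.0
```

```bash
python3 rel.py
```

```text
12.125 along -15.1 left 0.3 under_z 109.4 yaw 15.94 [-1.93 -1.52  1.22] [-0.11  0.33  0.02]
```

arm_command:
  gripper: [15,15,15,15,15]
  dp:
    - [0.4,0,0]
    - [0.4,0,0]
    - [0.4,0,0]
    - [0.4,0,0]
    - [0.4,0,0]
  twist: [0,0,0,0,0]

```text
time: 12.75
tool_pos: [580.5, -41.3, 120.4]
tcp_rot: [-3.142, 0.0, 0.278]
contact_force: [-1.8, -0.3, 1.1]
grip_width: 23.8
finger_force: 30.0
```

```bash
python3 rel.py
```

```text
12.75 along 34.8 left 0.4 under_z 109.4 yaw 15.94 [-1.85 -0.29  1.13] [-0.15  0.56  0.03]
```

arm_command:
  gripper: [15,15,15,15,15]
  dp:
    - [0.24,0,0]
    - [0,0,0]
    - [0,0,-0.5]
    - [0,0,-0.6]
    - [0,0,0]
  twist: [0,0,0,0,0]

```text
time: 13.38
tool_pos: [586.7, -40.1, 149.9]
tcp_rot: [3.14, -0.003, 0.278]
contact_force: [-0.7, 0.6, -2.8]
grip_width: 23.8
finger_force: 30.0
```

```bash
python3 rel.py
```

```text
13.375 along 41.0 left -0.2 under_z 138.9 yaw 15.93 [-0.7   0.6  -2.84] [-0.03  0.    0.02]
```

arm_command:
  gripper: [15,15,15,15,15]
  dp:
    - [-0.6,0,0]
    - [-0.9,0,0]
    - [-0.9,0,0]
    - [-0.6,0,0]
    - [-0.25,0,0]
  twist: [0,0,0,0,0]

```text
time: 14.0
tool_pos: [506.9, -62.3, 148.1]
tcp_rot: [3.142, 0.0, 0.278]
contact_force: [-0.2, 0.1, -3.4]
grip_width: 23.8
finger_force: 30.0
```

arm_command:
  gripper: [15,15,15,15,15]
  dp:
    - [0,0,0]
    - [0,0,0.5]
    - [0,0,0.3]
    - [0,0,0.1]
    - [0,0,0]
  twist: [0,0,0,0,0]

```text
time: 14.62
tool_pos: [507.6, -62.1, 125.1]
tcp_rot: [-3.141, 0.0, 0.278]
contact_force: [0.1, -1.6, -3.5]
grip_width: 23.6
finger_force: 30.0
```

```bash
python3 rel.py
```

```text
14.625 along -41.0 left 0.4 under_z 114.1 yaw 15.95 [ 0.05 -1.62 -3.51] [-0.05 -0.07  0.01]
```

arm_command:
  gripper: [15,15,15,15,15]
  dp:
    - [0,0,0.19]
    - [0,0,0]
    - [0.2,0,0]
    - [0.4,0,0]
    - [0.4,0,0]
  twist: [0,0,0,0,0]

```text
time: 15.25
tool_pos: [532.5, -55.2, 120.8]
tcp_rot: [3.141, -0.0, 0.278]
contact_force: [-3.1, -0.7, 1.0]
grip_width: 23.9
finger_force: 30.0
```

```bash
python3 rel.py
```

```text
15.25 along -15.3 left 0.2 under_z 109.8 yaw 15.94 [-3.05 -0.71  1.03] [-0.09  0.29  0.07]
```

arm_command:
  gripper: [15,15,15,15,15]
  dp:
    - [0.4,0,0]
    - [0.4,0,0]
    - [0.4,0,0]
    - [0.4,0,0]
    - [0.4,0,0]
  twist: [0,0,0,0,0]

```text
time: 15.88
tool_pos: [580.3, -41.4, 120.6]
tcp_rot: [-3.142, 0.0, 0.278]
contact_force: [-2.5, -0.5, 1.7]
grip_width: 23.8
finger_force: 30.0
```

arm_command:
  gripper: [15,15,15,15,15]
  dp:
    - [0.26,0,0]
    - [0,0,0]
    - [0,0,-0.5]
    - [0,0,-0.6]
    - [0,0,0]
  twist: [0,0,0,0,0]

```text
time: 16.5
tool_pos: [586.9, -40.0, 150.2]
tcp_rot: [3.14, -0.003, 0.278]
contact_force: [0.3, 0.6, -2.4]
grip_width: 23.9
finger_force: 30.0
```

arm_command:
  gripper: [15,15,15,15,15]
  dp:
    - [-0.6,0,0]
    - [-0.9,0,0]
    - [-0.9,0,0]
    - [-0.6,0,0]
    - [-0.25,0,0]
  twist: [0,0,0,0,0]

```text
time: 17.12
tool_pos: [507.2, -62.2, 148.3]
tcp_rot: [3.142, 0.0, 0.278]
contact_force: [0.0, -0.4, -2.9]
grip_width: 23.8
finger_force: 30.0
```

```bash
python3 rel.py; python3 -c "
from h import *
cv2.imwrite('pics/s3.png',cv2.resize(capture('scene')[90:250,200:400,::-1],None,fx=3.5,fy=3.5))"
```

```text
17.125 along -41.5 left 0.3 under_z 137.3 yaw 15.90 [ 0.05 -0.37 -2.88] [-0.06  0.01  0.02]
```

View pics/s3.png

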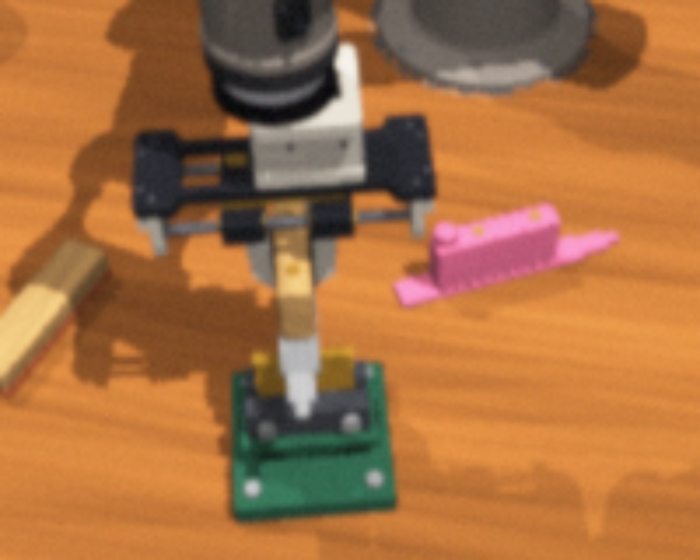

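The file is level and centred above the brass edge, with the toe at about (303,410) in the crop. I'll do one more identical stroke as margin.

arm_command:
  gripper: [15,15,15,15,15]
  dp:
    - [0.03,0,0]
    - [0,0,0.5]
    - [0,0,0.3]
    - [0,0,0.2]
    - [0,0,0.1]
  twist: [0,0,0,0,0]

```text
time: 17.8
tool_pos: [508.5, -61.7, 120.5]
tcp_rot: [-3.141, 0.001, 0.278]
contact_force: [-2.1, -0.2, 1.7]
grip_width: 23.8
finger_force: 30.0
```

arm_command:
  gripper: [15,15,15,15,15]
  dp:
    - [0,0,0.01]
    - [0,0,0]
    - [0.2,0,0]
    - [0.4,0,0]
    - [0.4,0,0]
  twist: [0,0,0,0,0]

```text
time: 18.42
tool_pos: [533.6, -55.0, 120.6]
tcp_rot: [3.141, -0.0, 0.278]
contact_force: [-1.9, -0.2, 0.4]
grip_width: 23.9
finger_force: 30.0
```

arm_command:
  gripper: [15,15,15,15,15]
  dp:
    - [0.4,0,0]
    - [0.4,0,0]
    - [0.4,0,0]
    - [0.4,0,0]
    - [0.4,0,0]
  twist: [0,0,0,0,0]

```text
time: 19.05
tool_pos: [581.3, -41.1, 120.4]
tcp_rot: [3.142, 0.0, 0.278]
contact_force: [-2.4, -1.3, 1.6]
grip_width: 24.0
finger_force: 30.0
```

arm_command:
  gripper: [15,15,15,15,15]
  dp:
    - [0.26,0,0]
    - [0,0,0]
    - [0,0,-0.5]
    - [0,0,-0.7]
    - [0,0,0]
  twist: [0,0,0,0,0]

```text
time: 19.68
tool_pos: [587.7, -39.7, 152.1]
tcp_rot: [3.14, -0.003, 0.278]
contact_force: [-0.4, -0.5, -3.7]
grip_width: 23.7
finger_force: 30.0
```

```bash
python3 rel.py
```

```text
19.675 along 42.1 left -0.1 under_z 141.1 yaw 15.93 [-0.36 -0.51 -3.66] [ 0.07 -0.03 -0.03]
```

arm_command:
  gripper: [15,15,15,15,15]
  dp:
    - [0,-0.4,0]
    - [-0.1,-0.8,0]
    - [-0.1,-1,0]
    - [-0.1,-1,0]
    - [-0.1,-1,0]
  twist: [0,0,0,0,0]

```text
time: 20.3
tool_pos: [547.0, 60.8, 149.9]
tcp_rot: [-3.141, 0.001, 0.279]
contact_force: [-0.6, -0.0, -2.9]
grip_width: 23.8
finger_force: 30.0
```

arm_command:
  gripper: [15,15,15,15,15]
  dp:
    - [-0.2,-1,0]
    - [-0.2,-1,0]
    - [-0.2,-1,0]
    - [-0.2,-1,0]
    - [-0.2,-1,0]
  twist: [0,0,0,0,0]

```text
time: 20.92
tool_pos: [488.4, 173.8, 150.0]
tcp_rot: [-3.141, 0.001, 0.279]
contact_force: [0.4, 0.5, -1.9]
grip_width: 23.6
finger_force: 30.0
```

arm_command:
  gripper: [15,15,15,15,15]
  dp:
    - [-0.1,-1,0]
    - [-0.1,-1,0]
    - [-0.1,-1,0]
    - [0,-0.8,0]
    - [0,-0.4,0]
  twist: [0,0,0,0,0]

```text
time: 21.55
tool_pos: [452.5, 272.4, 150.1]
tcp_rot: [-3.142, 0.001, 0.28]
contact_force: [0.3, 0.0, -4.9]
grip_width: 23.6
finger_force: 30.0
```

arm_command:
  gripper: [15,15,15,15,15]
  dp:
    - [0,0,0.5]
    - [0,0,1]
    - [0,0,1]
    - [0,0,0.5]
    - [0,0,0]
  twist: [0.43,0.43,0,0,0]

```text
time: 22.18
tool_pos: [453.5, 270.8, 74.8]
tcp_rot: [3.141, 0.002, 0.203]
contact_force: [-0.8, -0.1, -3.4]
grip_width: 23.8
finger_force: 30.0
```

```bash
cat > home.py <<'E'
from h import *
o=get_obs();y=o["tcp_rot"][2];c,s=np.cos(y),np.sin(y)
d=np.array([454.1,272.4])-o["tool_pos"][:2]
print(o["time"],"tx %.3f ty %.3f"%(d@[c,s]/25,d@[s,-c]/25),"z",o["tool_pos"][2],"twist %.2f"%(np.degrees(y-.203)/5),o["tcp_rot"].round(4),o["contact_force"].round(2))
E
python3 home.py
```

```text
22.175 tx 0.037 ty -0.058 z 74.79887809202214 twist 0.00 [3.1411e+00 1.9000e-03 2.0320e-01] [-0.78 -0.11 -3.38]
```

Now I'll lower to about 3 mm above the bench, look at whether the blade has pitched, then ease it down.

arm_command:
  gripper: [15,15,15,15,15]
  dp:
    - [0.03,-0.06,0.8]
    - [0,0,0.8]
    - [0,0,0.6]
    - [0,0,0.22]
    - [0,0,0]
  twist: [0,0,0,0,0]

```text
time: 22.8
tool_pos: [454.7, 272.6, 15.1]
tcp_rot: [3.142, -0.0, 0.203]
contact_force: [-0.3, -0.2, -2.3]
grip_width: 23.9
finger_force: 30.0
```

arm_command:
  gripper: [15,15,15,15,15]
  dp:
    - [0,0,0.04]
    - [0,0,0.04]
    - [0,0,0]
    - [0,0,0]
    - [0,0,0]
  twist: [0,0,0,0,0]

```text
time: 23.42
tool_pos: [454.6, 272.6, 13.0]
tcp_rot: [3.142, -0.0, 0.203]
contact_force: [0.2, 0.4, -3.2]
grip_width: 23.6
finger_force: 30.0
```

```bash
python3 home.py
```

```text
23.425 tx -0.021 ty 0.003 z 12.992743151152068 twist 0.00 [ 3.1415e+00 -1.0000e-04  2.0300e-01] [ 0.24  0.37 -3.23]
```

arm_command:
  gripper: [15,15,15,15,15]
  dp:
    - [0,0,0.04]
    - [0,0,0.03]
    - [0,0,0.01]
    - [0,0,0]
    - [0,0,0]
  twist: [0,0,0,0,0]

```text
time: 24.05
tool_pos: [454.6, 272.6, 10.9]
tcp_rot: [3.141, 0.0, 0.203]
contact_force: [-0.0, -0.4, -2.3]
grip_width: 24.0
finger_force: 30.0
```

```bash
python3 home.py
```

```text
24.05 tx -0.019 ty 0.003 z 10.91668513106134 twist 0.00 [3.1415 0.     0.2031] [-0.02 -0.36 -2.33]
```

arm_command:
  gripper: [15,15,15,15,15]
  dp:
    - [0,0,0.02]
    - [0,0,0.01]
    - [0,0,0]
    - [0,0,0]
    - [0,0,0]
  twist: [0,0,0,0,0]

```text
time: 24.68
tool_pos: [454.6, 272.6, 10.8]
tcp_rot: [3.142, -0.0, 0.203]
contact_force: [-3.1, -1.2, 4.5]
grip_width: 24.4
finger_force: 30.0
```

```bash
python3 home.py
```

```text
24.675 tx -0.022 ty 0.003 z 10.776206212985892 twist 0.00 [ 3.1416e+00 -4.0000e-04  2.0310e-01] [-3.13 -1.17  4.52]
```

Firm contact with the bench now. Open slowly and retreat upward.

arm_command:
  gripper: [26,30,40,50,60]
  dp:
    - [0,0,0]
    - [0,0,0]
    - [0,0,0]
    - [0,0,0]
    - [0,0,0]
  twist: [0,0,0,0,0]

```text
time: 25.3
tool_pos: [454.5, 272.6, 10.1]
tcp_rot: [3.141, 0.0, 0.203]
contact_force: [0.7, -0.3, 0.6]
grip_width: 55.4
finger_force: 0.0
```

arm_command:
  gripper: [60,60,60,60,60]
  dp:
    - [0,0,-0.3]
    - [0,0,-0.8]
    - [0,0,-1]
    - [0,0,-1]
    - [0,0,-1]
  twist: [0,0,0,0,0]

```text
time: 25.92
tool_pos: [454.5, 272.6, 114.1]
tcp_rot: [-3.142, -0.001, 0.203]
contact_force: [0.3, 0.4, 0.4]
grip_width: 60.2
finger_force: 0.0
```

arm_command:
  gripper: [60,60,60,60,60]
  dp:
    - [0,0,-1]
    - [0,0,-1]
    - [-1,0,-1]
    - [-1,0,-0.5]
    - [-1,0,0]
  twist: [0,0,0,0,0]

```text
time: 26.55
tool_pos: [380.8, 257.5, 201.8]
tcp_rot: [-3.141, -0.003, 0.203]
contact_force: [-0.7, -0.7, 0.3]
grip_width: 59.9
finger_force: 0.0
```

```bash
python3 home.py
python3 - <<'E'
from h import *
cv2.imwrite("pics/w4.png",capture("wrist")[:,:,::-1]);cv2.imwrite("pics/s4.png",capture("scene")[:,:,::-1])
E
```

```text
26.55 tx 2.991 ty 0.007 z 201.75613817493607 twist 0.00 [-3.141e+00 -2.900e-03  2.030e-01] [-0.7 -0.7  0.3]
```

View pics/w4.png

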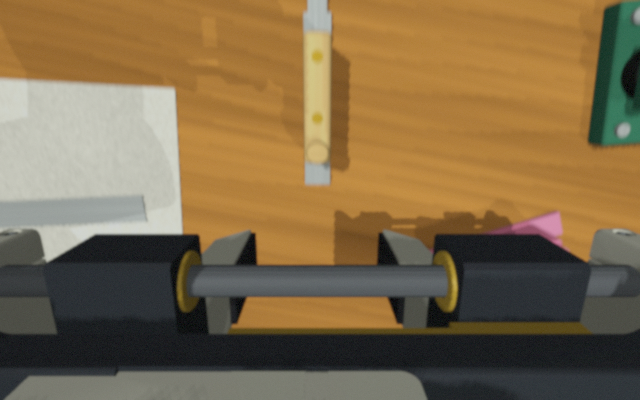

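View pics/s4.png

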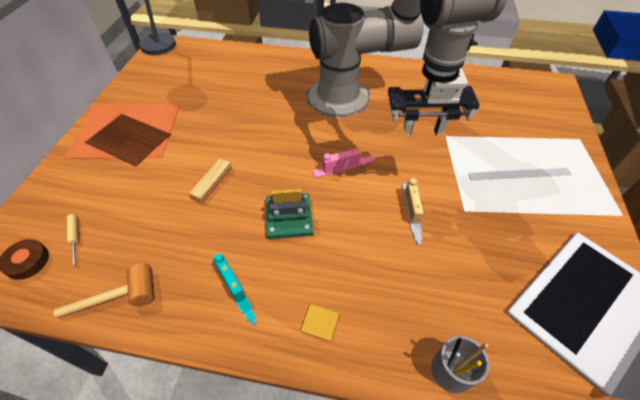

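The file lies upright and flat where it began: holder at (413,197) in the scene view, and at (317,90) in the wrist view. The strop and the look-alikes haven't moved, and the arm is clear.

```bash
python3 -c "
from plant import *
print(close_job())"
```

```text
the job is handed in; nothing more can be done
None
```

I made three light forward strokes of about 82 mm across the brass edge, pressing roughly 4–5 N, then set the file back flat where it lay, let go, and handed the job in at about 27 s.

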